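# Sort the handed-in media on the recycling bench

## Task

Sort the bench: lay the two mini cassettes flat in the two-bay tray, one in each bay, stand the two film canisters upright side by side on the floor of the round tub, and lay the marker pen flat in the long narrow pen tray. Set each one down gently rather than dropping it, and leave the two stacks of disc cases and inserts where they are.

Things in the scene. Friction and masses are not known exactly. Their poses are not given: they have to be found in the camera images.
- cassette_a: mini video cassette, black flat box 66 x 48 x 12 mm with a white label strip and two small white reels on top, lying flat, label up; origin: centre of its underside; x along its 66 mm length, y along its 48 mm width, z up. Loose, about 30 g. The two cassettes are alike and interchangeable
- cassette_b: mini video cassette, black flat box 66 x 48 x 12 mm with a white label strip and two small white reels on top, lying flat, label up; origin: centre of its underside; x along its 66 mm length, y along its 48 mm width, z up. Loose, about 30 g. The two cassettes are alike and interchangeable
- canister_a: 35 mm film canister, upright black cylinder 31 mm in diameter with a slightly wider (33 mm) grey lid from 44 mm to 50 mm height, 50 mm tall in all; origin: centre of its underside, z up along its axis. Loose, about 30 g. The two canisters are alike and interchangeable
- canister_b: 35 mm film canister, upright black cylinder 31 mm in diameter with a slightly wider (33 mm) grey lid from 44 mm to 50 mm height, 50 mm tall in all; origin: centre of its underside, z up along its axis. Loose, about 30 g. The two canisters are alike and interchangeable
- marker: flat-sided marker pen, white with a black cap at its +x end, 120 x 22 x 16 mm, lying broad side down; origin: centre of its underside; x along its 120 mm length, y along its 22 mm width, z up. Loose, about 30 g
- cassette_tray: grey plastic rectangular tray, 112 (x) x 193 (y) mm outside, 16 mm high, walls 4 mm, floor top 4 mm above its underside; a 4 mm rib as high as the walls splits its long side into two equal bays, each 104 (x) x 90 (y) mm inside, centred at y = +47 and -47 mm. Origin: centre of its underside, on the table; y along its long side, z up. Fixed
- canister_tub: canister tub: grey plastic round open tub, 140 mm outside diameter, 34 mm high, wall 4 mm (132 mm inside), flat floor 4 mm above its underside. Origin: centre of its underside, on the table, z up. Fixed to the table
- pen_tray: pen tray: grey plastic long, narrow, undivided tray, 78 (x) x 168 (y) mm outside, 16 mm high, walls 4 mm, floor top 4 mm above its underside (70 x 160 mm inside). Origin: centre of its underside, on the table; y along its long side, z up. Fixed to the table
- case_stack: stack of eight clear, whitish-looking disc cases, 125 x 142 mm, 80 mm high, at the right of the work; bystander, loose as one block of 0.75 kg; origin: centre of its underside
- insert_stack: stack of black disc-case inserts, 117 x 130 mm, 54 mm high, at the left of the work; bystander, loose as one block of 0.6 kg; origin: centre of its underside

How it is judged:
By the outcome, as a careful person would: the job done as asked, in the order asked, and still so for the second after the job is handed in, with the robot touching nothing.
It also fails if it takes over 128 s, if anything falls off the work surface, if the arm or the gripper's body presses on something with over 40 N, if the wrist force passes 120 N, or if a joint passes its speed limit or range.

## Robot

A 7-joint arm with a two-finger parallel gripper is mounted at the origin on the work surface. World frame = base frame: x ahead of the robot, y to its left, z up, the work surface at z = 0. Lengths are in m, angles in rad, forces in N, time in s.
With the tool pointing down it reaches from about 0.35 to 0.9 m from the base axis. Payload 19.9 kg.
Tool frame: the origin (TCP) lies on the centre line of the jaws, within the pads' length; the fingertips stand 19 mm ahead of it and the grasp point (between the pads) is the TCP; z points along the fingers, y is the line along which they close (so a half turn about z gives the same grasp; the last joint's range is limited). The gripper opens to 94 mm and grips with 3 to 60 N. Pads are 16 mm wide; open, the fingers measure 119 mm over their backs; the gripper's body (75 mm by 177 mm) begins 78 mm behind the grasp point.
Start: joints at [-1.181, 0.417, -0.01, 1.614, 0.005, 1.111, -0.053], TCP at [0.262, 0.568, 0.224] pointing down, gripper open.
Joint ranges: [-2.81, 2.81], [-0.39, 2.02], [-1.27, 1.25], [0.06, 2.57], [-1.19, 4.33], [0.19, 2], [-2.82, 2.82]. Speed limits (rad/s): [1.89, 1.89, 2.39, 2.39, 3.01, 3.01, 3.01].

## Interface

Orientations are given as a unit quaternion [x, y, z, w].
In Python, from plant import sense, optics, ctrl gives the robot as it stands.
- The arm moves only by the shell command python3 -m jog 'ROWS' [FORCE]. ROWS is JSON, a list of rows, each a list of 3 entries, a list of its own where there are three numbers: the shift along the tool's x, y, z in units of 25 cm (1.0 is 25 cm), then the turn, a rotation vector about the tool's x, y, z in units of pi/2 rad (1.0 is pi/2 rad), then the closure, from 0 (fully open) to 1 (shut). In form: [[[tx, ty, tz], [rx, ry, rz], jaw], ...]. A call has 1 to 20 rows; each row is the pose to reach, as a shift and turn from the pose commanded when the call began, along the tool's axes at that moment; what a row does not reach only later rows make up. A row lasts 1/8 s, in which the tool goes at most 62.5 mm and 10.7 degrees, less where a joint would pass 70% of its speed; a pose out of reach is approached as far as the arm can. A call with a number of a shift or a turn outside -1 to 1 is refused whole. A call with a gripper value outside its range is refused whole. The fingers move at their own pace and stop on an object; FORCE is the grip in N (left out, the last holds). Time passes only in rows, so rows that repeat a pose let the fingers close. It gives the time, the measured TCP pose, the force, the opening and the grip force at its end, in the units of the state.
- sense(): the state, without advancing time (a new reading comes with each control period).
- optics.snapshot(name): name is "side" or "top" or "wrist"; returns (picture, depth): 384x512x3 uint8, blue, green, red; 384x512 float32, m along the optical axis (not along the pixel's ray), 0 where there is no reading.
- optics.camera_model(name): a dict with "vertical_fov" (degrees; the focal length in pixels is half the picture's height over the tangent of half this angle, whatever the lens; pixels are square), "cx", "cy" (the principal point, pixels), "xyz" and "attitude" of the camera in the world. Camera axes: x right, y up, looking along -z (the intrinsics and any distortion apply to the point x, -y, -z); pixel columns grow to the right and rows downward; lengths in m; the calibration is good to about 2 mm. A picture is of the moment at which its call begins: read the wrist's pose just before it. camera_model takes no time and is no camera call; for the wrist camera it gives the pose at the moment of the call.
- ctrl.job_done(): hands the job in; it is judged then, once.
The state is a dict: "t": time; "q": joint angles; "joint_velocities": joint speeds; "joint_torque": joint torques, N m; "tool_pos": TCP position; "orientation": TCP orientation; "ft_force": force on the tool from outside, world axes, zero at the start; "ft_torque": the same for the moment, N m; "opening": finger opening in m; "gripper_force": force on a finger pad.
Only numpy, scipy, OpenCV 4.12 (cv2) and the standard library are available. Lean on these libraries where they do the work, as an engineer would, in place of code of your own. Each camera call takes 0.05 s, during which the arm holds its last target. There are 200 camera calls.

## Working session

There is one attempt and no reset: what is moved stays moved. The work goes in short steps, Python scripts to look and compute and a shell command to move; the robot and the scene stay as the last step left them, time stands still between calls to the robot, and variables do not carry over. Pictures are saved under pics/ and viewed, at most 14 in all, crops included, and the job is handed in when it is done.

```bash
ls; mkdir -p pics
python3 - <<'E'
from plant import sense, optics
import cv2, numpy as np
s=sense(); print({k:np.round(v,3) for k,v in s.items()})
for n in("top","side"):
    p,d=optics.snapshot(n); m=optics.camera_model(n); print(n,m)
    cv2.imwrite(f"pics/{n}0.png",p); np.savez(f"{n}0.npz",p=p,d=d)
print(optics.camera_model("wrist"))
E
```

```text
pics
{'t': np.float64(0.0), 'q': array([-1.18 ,  0.418, -0.01 ,  1.614,  0.005,  1.111, -0.053]), 'joint_velocities': array([-0.001,  0.001,  0.   ,  0.001,  0.001, -0.002, -0.001]), 'joint_torque': array([-1.0000e-03, -8.5124e+01,  6.3800e-01, -4.2599e+01, -4.9000e-02,
        1.9000e-02,  0.0000e+00]), 'tool_pos': array([0.261, 0.567, 0.224]), 'orientation': array([ 0.214,  0.977, -0.001, -0.   ]), 'ft_force': array([-0.447,  0.553, -0.158]), 'ft_torque': array([-0.035,  0.005, -0.006]), 'gripper_force': np.float64(0.0), 'opening': np.float64(0.094)}
top {'vertical_fov': 50.282929138608914, 'cx': 255.62744940360977, 'cy': 187.46850893211462, 'xyz': array([ 0.22999064, -0.00998002,  1.27674394]), 'attitude': array([ 0.08293341, -0.07462999, -0.67661454,  0.72783596])}
side {'vertical_fov': 47.00184658936917, 'cx': 251.25612115656926, 'cy': 193.5325774436056, 'xyz': array([0.22292825, 1.28778154, 0.87620529]), 'attitude': array([-0.06237166,  0.48231769,  0.86917082, -0.08956288])}
{'vertical_fov': 70.12783639899352, 'cx': 256.10909861105785, 'cy': 189.73744587669876, 'xyz': array([0.19785615, 0.59688271, 0.3843791 ]), 'attitude': array([-0.10221903, -0.06431148,  0.53525494,  0.83601283])}
```

View pics/top0.png

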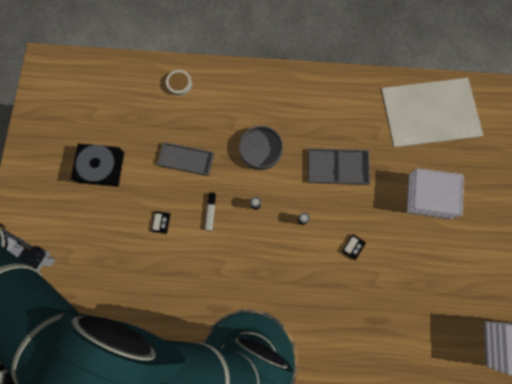

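View pics/side0.png

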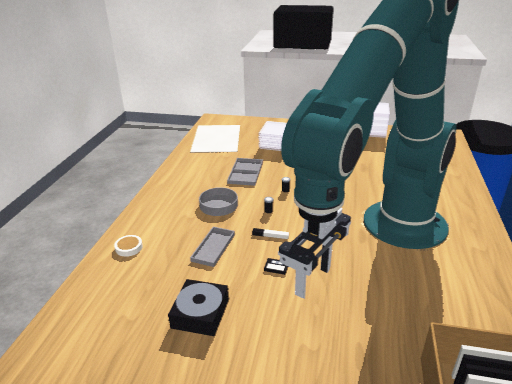

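The top view shows, left to right: insert stack (97,165), pen tray (184,159), cassette (160,222), marker (210,212, cap up), tub (260,147), canisters (256,203) and (303,218), cassette tray (337,167), cassette (353,247), case stack (436,193). The side view agrees. I'll rectify the top view to the table plane next.

```bash
cat > h.py <<'E'
import numpy as np, cv2
from scipy.spatial.transform import Rotation as R
from plant import sense, optics
def KRt(m):
    f=192/np.tan(np.radians(m["vertical_fov"])/2)
    K=np.array([[f,0,m["cx"]],[0,f,m["cy"]],[0,0,1]])
    C=R.from_quat(m["attitude"]).as_matrix()@np.diag([1,-1,-1])
    return K,C,np.array(m["xyz"])
def pix2w(m,u,v,z):
    K,C,t=KRt(m); r=C@np.linalg.inv(K)@np.array([u,v,1.]); return t+r*(z-t[2])/r[2]
def cloud(m,d):
    K,C,t=KRt(m); v,u=np.mgrid[:384,:512]
    r=np.stack([u,v,np.ones_like(u)],-1)@np.linalg.inv(K).T
    return (r*d[...,None])@C.T+t
def ortho(m,p,z,x0,x1,y0,y1,s):
    # image right = -y, up = +x, s px/m
    K,C,t=KRt(m); P=K@C.T
    A=np.array([[0,-1/s,x1],[-1/s,0,y1],[0,0,z]])-np.outer(t,[0,0,1])
    return cv2.warpPerspective(p,P@A,(int((y1-y0)*s),int((x1-x0)*s)),flags=cv2.INTER_CUBIC|cv2.WARP_INVERSE_MAP)
E
python3 - <<'E'
from h import *
m=optics.camera_model("top"); z=np.load("top0.npz"); c=cloud(m,z["d"])
for u,v in[(60,120),(230,110),(330,120),(230,260),(390,270),(100,250),(97,185),(436,190),(256,203),(303,218),(260,150),(160,222),(353,247)]: print(u,v,np.round(c[v,u],3))
o=ortho(m,z["p"],0,.3,.8,-.45,.5,840)
for y in np.arange(-.4,.5,.1): cv2.line(o,(int((.5-y)*840),0),(int((.5-y)*840),420),(0,255,255),1)
for x in np.arange(.3,.8,.1): cv2.line(o,(0,int((.8-x)*840)),(800,int((.8-x)*840)),(0,255,255),1)
cv2.imwrite("pics/o.png",o)
E
```

```text
60 120 [ 0.702  0.683 -0.   ]
230 110 [0.776 0.12  0.005]
330 120 [ 0.767 -0.214 -0.001]
230 260 [0.285 0.078 0.002]
390 270 [ 0.291 -0.412  0.001]
100 250 [ 0.286  0.483 -0.002]
97 185 [ 0.491  0.525 -0.001]
436 190 [ 0.533 -0.525  0.079]
256 203 [0.459 0.01  0.052]
303 218 [ 0.424 -0.135  0.048]
260 150 [0.644 0.011 0.004]
160 222 [0.384 0.303 0.016]
353 247 [ 0.351 -0.294  0.018]
```

View pics/o.png

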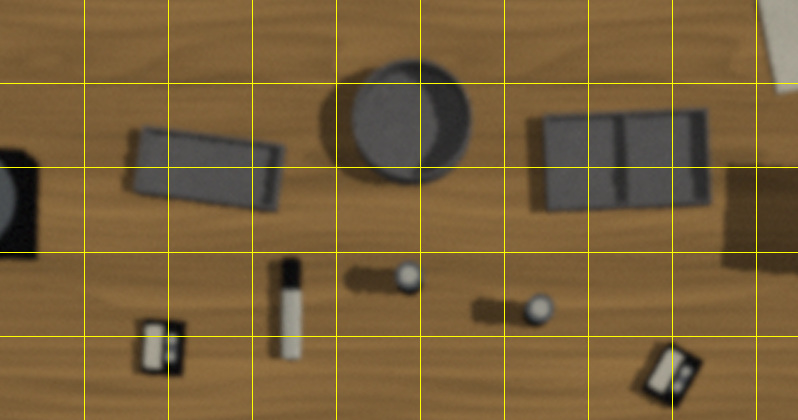

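Run:
```python
from h import *
m=optics.camera_model("top"); p=np.load("top0.npz")["p"]
S=2000; tiles=[]
for n,x,y,h,z in[("casA",.385,.31,.05,.012),("casB",.355,-.295,.05,.012),("canA",.46,.015,.05,.05),("canB",.425,-.135,.05,.05),("mark",.43,.253,.09,.016),("ctray",.605,-.245,.12,.016),("tub",.65,.01,.09,.034),("pen",.6,.25,.11,.016)]:
    o=ortho(m,p,z,x-h,x+h,y-h,y+h,S)
    f=o.astype(int); k=((f[...,2]-f[...,0])<22).astype(np.uint8)
    if n[:3]=="can": k=(f.min(-1)>85).astype(np.uint8)&k
    N,l,st,ce=cv2.connectedComponentsWithStats(k)
    i=1+st[1:,4].argmax(); c=np.argwhere(l==i)[:,::-1].astype(np.float32)
    r=cv2.minAreaRect(c); 
    b=cv2.boxPoints(r); w=np.array([[x+h-q[1]/S,y+h-q[0]/S] for q in b])
    e=w[1]-w[0]; e2=w[2]-w[1]; 
    print(n,"c",np.round(w.mean(0),4),"sides",np.round([np.hypot(*e),np.hypot(*e2)],4),"yaws",np.round(np.degrees([np.arctan2(e[1],e[0]),np.arctan2(e2[1],e2[0])]),1))
    cv2.polylines(o,[b.astype(int)],1,(0,0,255),1); tiles.append(cv2.resize(o,(199,199)))
cv2.imwrite("pics/t.png",np.vstack([np.hstack(tiles[:4]),np.hstack(tiles[4:])]))
```

```text
casA c [0.3854 0.304 ] sides [0.0623 0.048 ] yaws [ -3.4 -93.4]
casB c [ 0.3519 -0.2962] sides [0.0645 0.0473] yaws [ -29. -119.]
canA c [0.4642 0.012 ] sides [0.026  0.0255] yaws [-90. 180.]
canB c [ 0.4263 -0.1381] sides [0.0257 0.0257] yaws [ -6.3 -96.3]
mark c [0.385 0.303] sides [0.0622 0.0479] yaws [ -3.3 -93.3]
ctray c [ 0.6051 -0.2421] sides [0.1952 0.1125] yaws [ -87.7 -177.7]
tub c [0.644  0.0107] sides [0.1375 0.143 ] yaws [-90. 180.]
pen c [0.5947 0.2488] sides [0.079 0.171] yaws [ -7.6 -97.6]
```

View pics/t.png

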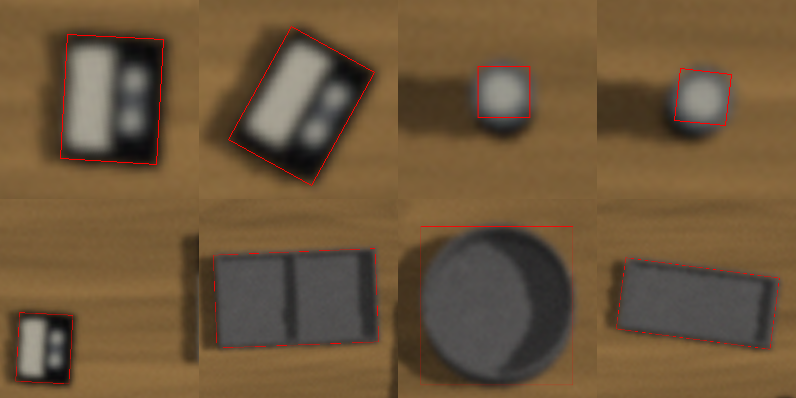

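```bash
cat > go.py <<'E'
import sys
from h import *
def go(x,y,z,yaw):
    s=sense(); Rm=R.from_quat(s["orientation"]); M=Rm.as_matrix(); t=s["tool_pos"]
    best=None
    for k in(0,180):
        a=np.radians(yaw+k); yv=np.array([np.cos(a),np.sin(a),0]); zv=np.array([0,0,-1.]); 
        G=np.column_stack([np.cross(yv,zv),yv,zv])
        rel=(np.degrees(a-np.arctan2(y,x))+90+360*9)%360-180   # want tool y at azimuth+90 or -90
        ok=abs(rel-REL+540)%360-180
        if best is None or abs(ok)<best[0]: best=(abs(ok),G)
    d=M.T@(np.array([x,y,z])-t)/.25; r=(Rm.inv()*R.from_matrix(best[1])).as_rotvec()/(np.pi/2)
    print("to",(x,y,z,yaw),"shift",np.round(d,3),"turn",np.round(r,3),"| rel",round(best[0],1))
REL=0
s0=R.from_quat([.214,.977,-.001,0]).as_matrix()[:,1]
REL=(np.degrees(np.arctan2(s0[1],s0[0])-np.arctan2(.567,.261))+90+360*9)%360-180
if __name__=="__main__":
    s=sense(); M=R.from_quat(s["orientation"]).as_matrix()
    print("t",round(s["t"],2),"pos",np.round(s["tool_pos"],4),"yaw y",round(np.degrees(np.arctan2(M[1,1],M[0,1])),1),"tilt",np.round(M[:,2],3),"q7",round(s["q"][6],2),"open",round(s["opening"],4),"grip",round(float(s["gripper_force"]),1),"F",np.round(s["ft_force"],1))
    for a in sys.argv[1:]: go(*map(float,a.split(",")))
E
python3 go.py .385,.304,.1,-93.4 .385,.304,.022,-93.4
python3 - <<'E'
from h import *
m=optics.camera_model("top"); p=np.load("top0.npz")["p"]
S=2000;x,y,h=.43,.153,.08
o=ortho(m,p,.016,x-h,x+h,y-h,y+h,S); f=o.astype(int); k=((f[...,2]-f[...,0])<22).astype(np.uint8)
N,l,st,ce=cv2.connectedComponentsWithStats(k); i=1+st[1:,4].argmax()
r=cv2.minAreaRect(np.argwhere(l==i)[:,::-1].astype(np.float32)); print(x+h-r[0][1]/S,y+h-r[0][0]/S,np.array(r[1])/S,r[2])
E
```

```text
t 0.1 pos [0.2614 0.5673 0.2239] yaw y 65.3 tilt [-0.    -0.001 -1.   ] q7 -0.05 open 0.0941 grip 0.0 F [ 1.   0.4 -0.2]
to (0.385, 0.304, 0.1, -93.4) shift [-0.89  -0.749  0.496] turn [-0.001 -0.    -0.237] | rel 48.3
to (0.385, 0.304, 0.022, -93.4) shift [-0.89  -0.749  0.808] turn [-0.001 -0.    -0.237] | rel 48.3
0.43025 0.15325 [0.1165 0.0225] 90.0
```

```bash
python3 -m jog '[[[-0.89,-0.749,0.496],[0,0,-0.237],0],[[-0.89,-0.749,0.496],[0,0,-0.237],0],[[-0.89,-0.749,0.496],[0,0,-0.237],0],[[-0.89,-0.749,0.496],[0,0,-0.237],0],[[-0.89,-0.749,0.496],[0,0,-0.237],0],[[-0.89,-0.749,0.496],[0,0,-0.237],0],[[-0.89,-0.749,0.496],[0,0,-0.237],0],[[-0.89,-0.749,0.496],[0,0,-0.237],0],[[-0.89,-0.749,0.496],[0,0,-0.237],0],[[-0.89,-0.749,0.496],[0,0,-0.237],0]]' 15; python3 go.py .385,.304,.022,-93.4
python3 - <<'E'
from h import *
m=optics.camera_model("wrist"); p,d=optics.snapshot("wrist"); np.savez("w1.npz",p=p,d=d)
o=ortho(m,p,.012,.3,.5,.2,.4,2000); print(m)
cv2.imwrite("pics/w1.png",np.hstack([p,cv2.resize(o,(288,288)).copy() if 0 else cv2.copyMakeBorder(cv2.resize(o,(288,288)),0,96,0,0,0)]))
E
```

```text
t: 1.35
tool_pos: [0.3851, 0.305, 0.1006]
orientation: [0.029, 1.0, 0.0, 0.0]
ft_force: [-0.5, -0.8, -0.3]
opening: 0.0936
gripper_force: 0.0
t 1.35 pos [0.3851 0.305  0.1006] yaw y 86.6 tilt [ 0.  0. -1.] q7 0.78 open 0.0936 grip 0.0 F [-0.5 -0.8 -0.3]
to (0.385, 0.304, 0.022, -93.4) shift [ 0.    -0.004  0.314] turn [0. 0. 0.] | rel 48.3
{'vertical_fov': 70.12783639899352, 'cx': 256.10909861105785, 'cy': 189.73744587669876, 'xyz': array([0.31510974, 0.30924526, 0.26107457]), 'attitude': array([-0.08784781, -0.08278871,  0.68098818,  0.72227688])}
```

View pics/w1.png

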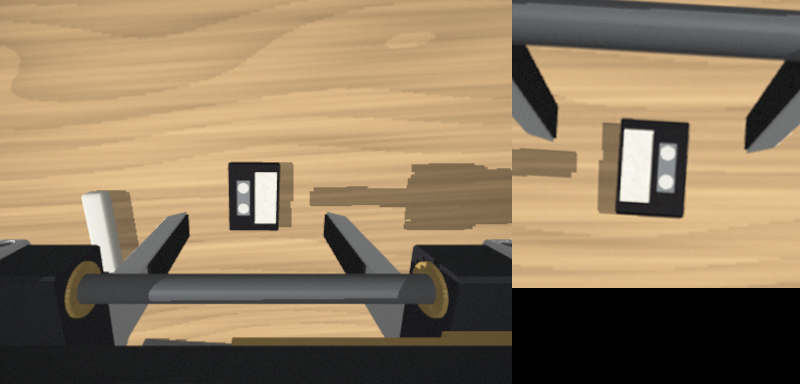

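The wrist picture shows cassette A midway between the fingers (centre near 254,196); the rectified inset puts it at (0.383, 0.303), which agrees with the top view. Descend and grip.

```bash
python3 -m jog '[[[0,-0.006,0.15],[0,0,0],0.2],[[0,-0.006,0.25],[0,0,0],0.2],[[0,-0.006,0.29],[0,0,0],0.2],[[0,-0.006,0.314],[0,0,0],0.2],[[0,-0.006,0.314],[0,0,0],0.3],[[0,-0.006,0.314],[0,0,0],1],[[0,-0.006,0.314],[0,0,0],1],[[0,-0.006,0.314],[0,0,0],1],[[0,-0.006,0.314],[0,0,0],1],[[0,-0.006,0.314],[0,0,0],1],[[0,-0.006,0.314],[0,0,0],1],[[0,-0.006,0.28],[0,0,0],1],[[0,-0.006,0.1],[0,0,0],1],[[0,-0.006,0],[0,0,0],1],[[0,-0.006,0],[0,0,0],1]]' 15; python3 go.py .603,-.195,.1,2.3
```

```text
t: 3.28
tool_pos: [0.386, 0.3036, 0.1025]
orientation: [0.03, 1.0, 0.001, 0.001]
ft_force: [0.1, 0.0, 0.7]
opening: 0.0478
gripper_force: 15.0
t 3.27 pos [0.386  0.3036 0.1025] yaw y 86.6 tilt [ 0.003  0.002 -1.   ] q7 0.79 open 0.0478 grip 15.0 F [0.1 0.  0.7]
to (0.603, -0.195, 0.1, 2.3) shift [-0.985 -1.939  0.008] turn [0.002 0.    0.936] | rel 20.2
```

```bash
python3 -m jog '[[[-0.05,-0.1,0],[0,0,0.05],1],[[-0.15,-0.29,0],[0,0,0.14],1],[[-0.26,-0.49,0],[0,0,0.24],1],[[-0.36,-0.69,0],[0,0,0.34],1],[[-0.46,-0.88,0],[0,0,0.43],1],[[-0.5,-0.97,0],[0,0,0.47],1]]'; python3 go.py .603,-.195,.1,2.3
```

```text
t: 4.03
tool_pos: [0.4957, 0.0496, 0.0998]
orientation: [0.392, 0.92, -0.001, -0.0]
ft_force: [-0.6, -0.3, -0.7]
opening: 0.0476
gripper_force: 15.0
t 4.03 pos [0.4957 0.0496 0.0998] yaw y 43.8 tilt [-0.001 -0.001 -1.   ] q7 0.73 open 0.0476 grip 15.0 F [-0.6 -0.3 -0.7]
to (0.603, -0.195, 0.1, 2.3) shift [-1.003 -0.368  0.   ] turn [-0.001  0.001  0.461] | rel 20.2
```

```bash
python3 -m jog '[[[-0.2,-0.07,0],[0,0,0.1],1],[[-0.4,-0.15,0],[0,0,0.2],1],[[-0.6,-0.22,0],[0,0,0.3],1],[[-0.8,-0.3,0],[0,0,0.4],1],[[-0.95,-0.35,0],[0,0,0.45],1],[[-0.98,-0.36,0],[0,0,0.45],1],[[-0.98,-0.36,0],[0,0,0.45],1],[[-0.98,-0.36,0],[0,0,0.45],1]]'; python3 go.py .603,-.195,.03,2.3
```

```text
t: 5.03
tool_pos: [0.6018, -0.1834, 0.1002]
orientation: [0.683, 0.731, 0.0, -0.0]
ft_force: [0.7, 0.9, -0.8]
opening: 0.0478
gripper_force: 15.0
t 5.03 pos [ 0.6018 -0.1834  0.1002] yaw y 3.9 tilt [-0.001  0.001 -1.   ] q7 0.57 open 0.0478 grip 15.0 F [ 0.7  0.9 -0.8]
to (0.603, -0.195, 0.03, 2.3) shift [-0.047  0.002  0.281] turn [-0.    -0.     0.018] | rel 20.2
```

```bash
python3 -m jog '[[[-0.047,0.003,0.02],[0,0,0.018],1],[[-0.047,0.003,0.12],[0,0,0.018],1],[[-0.047,0.003,0.2],[0,0,0.018],1],[[-0.047,0.003,0.25],[0,0,0.018],1],[[-0.047,0.003,0.275],[0,0,0.018],1],[[-0.047,0.003,0.287],[0,0,0.018],1],[[-0.047,0.003,0.293],[0,0,0.018],1],[[-0.047,0.003,0.295],[0,0,0.018],1],[[-0.047,0.003,0.295],[0,0,0.018],1]]'; python3 go.py
```

```text
t: 6.15
tool_pos: [0.6039, -0.1965, 0.027]
orientation: [0.694, 0.72, 0.0, 0.0]
ft_force: [-0.2, 0.2, -0.4]
opening: 0.0477
gripper_force: 15.0
t 6.15 pos [ 0.6039 -0.1965  0.027 ] yaw y 2.2 tilt [ 0. -0. -1.] q7 0.6 open 0.0477 grip 15.0 F [-0.2  0.2 -0.4]
```

```bash
python3 -m jog '[[[0,0,0.003],[0,0,0],1],[[0,0,0.006],[0,0,0],1],[[0,0,0.006],[0,0,0],1]]'; python3 -m jog '[[[0,0,0],[0,0,0],0.42],[[0,0,0],[0,0,0],0.36],[[0,0,0],[0,0,0],0.36],[[0,0,0],[0,0,0],0.36],[[0,0,-0.08],[0,0,0],0.36],[[0,0,-0.2],[0,0,0],0.36],[[0,0,-0.3],[0,0,0],0.3],[[0,0,-0.3],[0,0,0],0.2]]'; python3 go.py .352,-.296,.1,61  .352,-.296,.022,61
```

```text
t: 6.52
tool_pos: [0.6039, -0.1966, 0.0262]
orientation: [0.694, 0.72, 0.0, 0.0]
ft_force: [-5.1, 1.9, 15.1]
opening: 0.0477
gripper_force: 15.0
t: 7.52
tool_pos: [0.6049, -0.1969, 0.1033]
orientation: [0.694, 0.72, 0.001, 0.002]
ft_force: [-0.2, -0.0, 0.4]
opening: 0.0725
gripper_force: 0.0
t 7.53 pos [ 0.6049 -0.1969  0.1033] yaw y 2.2 tilt [ 0.004 -0.001 -1.   ] q7 0.56 open 0.0725 grip 0.0 F [-0.2 -0.   0.4]
to (0.352, -0.296, 0.1, 61.0) shift [-0.358 -1.026  0.01 ] turn [ 0.002 -0.002  1.346] | rel 78.9
to (0.352, -0.296, 0.022, 61.0) shift [-0.357 -1.027  0.322] turn [ 0.002 -0.002  1.346] | rel 78.9
```

```bash
python3 -m jog '[[[-0.08,-0.24,0],[0,0,-0.1],0],[[-0.16,-0.48,0],[0,0,-0.2],0],[[-0.24,-0.7,0],[0,0,-0.32],0],[[-0.32,-0.9,0],[0,0,-0.43],0],[[-0.357,-1,0],[0,0,-0.54],0],[[-0.357,-1,0],[0,0,-0.653],0],[[-0.357,-1,0],[0,0,-0.653],0],[[-0.357,-1,0],[0,0,-0.653],0],[[-0.357,-1,0],[0,0,-0.653],0]]'; python3 go.py .352,-.296,.022,61
python3 - <<'E'
from h import *
m=optics.camera_model("wrist"); p,d=optics.snapshot("wrist")
S=2000; o=ortho(m,p,.012,.3,.4,-.345,-.245,S); f=o.astype(int); k=((f[...,2]-f[...,0])<25).astype(np.uint8)
N,l,st,ce=cv2.connectedComponentsWithStats(k)
for i in range(1,N):
    if st[i,4]>3000:
        r=cv2.minAreaRect(np.argwhere(l==i)[:,::-1].astype(np.float32)); print(.4-r[0][1]/S,-.245-r[0][0]/S,np.array(r[1])/S,r[2])
cv2.imwrite("pics/w2.png",np.hstack([p,cv2.copyMakeBorder(o,0,184,0,0,0)]))
E
```

```text
t: 8.65
tool_pos: [0.3575, -0.2949, 0.1001]
orientation: [0.252, 0.968, -0.0, -0.0]
ft_force: [-0.2, -0.6, -0.3]
opening: 0.0938
gripper_force: 0.0
t 8.65 pos [ 0.3575 -0.2949  0.1001] yaw y 60.8 tilt [-0. -0. -1.] q7 1.82 open 0.0938 grip 0.0 F [-0.2 -0.6 -0.3]
to (0.352, -0.296, 0.022, 61.0) shift [ 0.017 -0.015  0.313] turn [-0.     0.     1.998] | rel 78.9
0.3505115432739258 -0.2990423126220703 [0.04719521 0.0664206 ] 29.744882583618164
```

View pics/w2.png

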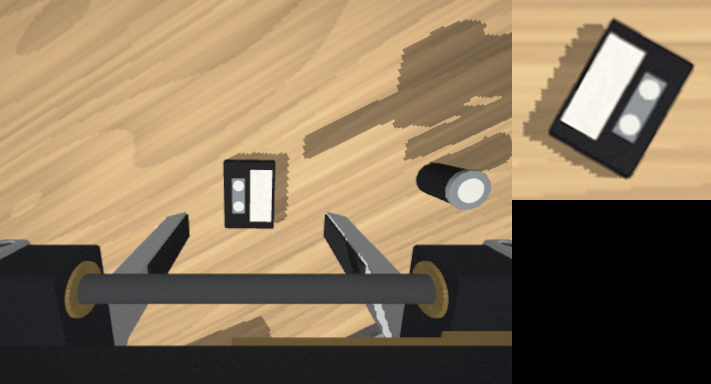

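Cassette B lies centred between the fingers (249,193) in the wrist view. The estimates agree within 3 mm.

```bash
python3 -m jog '[[[0.017,-0.023,0.12],[0,0,0],0.2],[[0.017,-0.023,0.23],[0,0,0],0.2],[[0.017,-0.023,0.29],[0,0,0],0.2],[[0.017,-0.023,0.312],[0,0,0],0.2],[[0.017,-0.023,0.312],[0,0,0],0.3],[[0.017,-0.023,0.312],[0,0,0],1],[[0.017,-0.023,0.312],[0,0,0],1],[[0.017,-0.023,0.312],[0,0,0],1],[[0.017,-0.023,0.312],[0,0,0],1],[[0.017,-0.023,0.312],[0,0,0],1],[[0.017,-0.023,0.312],[0,0,0],1],[[0.017,-0.023,0.28],[0,0,0],1],[[0.017,-0.023,0.1],[0,0,0],1],[[0.017,-0.023,0],[0,0,0],1],[[0.017,-0.023,0],[0,0,0],1]]' 15; python3 go.py .607,-.289,.1,2.3
```

```text
t: 10.58
tool_pos: [0.3517, -0.2986, 0.1021]
orientation: [0.251, 0.968, -0.0, 0.002]
ft_force: [0.4, 0.7, -0.9]
opening: 0.0479
gripper_force: 15.0
t 10.57 pos [ 0.3517 -0.2986  0.1021] yaw y 60.9 tilt [ 0.003 -0.002 -1.   ] q7 1.83 open 0.0479 grip 15.0 F [ 0.4  0.7 -0.9]
to (0.607, -0.289, 0.1, 2.3) shift [-0.874  0.53   0.012] turn [0.001 0.002 0.652] | rel 27.8
```

```bash
python3 -m jog '[[[-0.1,0.06,0],[0,0,0.08],1],[[-0.26,0.16,0],[0,0,0.18],1],[[-0.43,0.26,0],[0,0,0.29],1],[[-0.6,0.36,0],[0,0,0.4],1],[[-0.75,0.45,0],[0,0,0.51],1],[[-0.85,0.52,0],[0,0,0.61],1],[[-0.874,0.53,0],[0,0,0.652],1],[[-0.874,0.53,0],[0,0,0.652],1],[[-0.874,0.53,0],[0,0,0.652],1],[[-0.874,0.53,0],[0,0,0.652],1]]'; python3 go.py .607,-.289,.026,2.3
```

```text
t: 11.82
tool_pos: [0.6056, -0.2886, 0.1003]
orientation: [0.693, 0.721, 0.0, -0.0]
ft_force: [0.2, -0.5, 0.4]
opening: 0.0475
gripper_force: 15.0
t 11.82 pos [ 0.6056 -0.2886  0.1003] yaw y 2.3 tilt [-0.  0. -1.] q7 0.71 open 0.0475 grip 15.0 F [ 0.2 -0.5  0.4]
to (0.607, -0.289, 0.026, 2.3) shift [-0.002  0.005  0.297] turn [-0. -0. -0.] | rel 27.8
```

```bash
python3 -m jog '[[[0,0.005,0.1],[0,0,0],1],[[0,0.005,0.2],[0,0,0],1],[[0,0.005,0.25],[0,0,0],1],[[0,0.005,0.275],[0,0,0],1],[[0,0.005,0.287],[0,0,0],1],[[0,0.005,0.292],[0,0,0],1],[[0,0.005,0.295],[0,0,0],1],[[0,0.005,0.297],[0,0,0],1],[[0,0.005,0.297],[0,0,0],1]]'; python3 -m jog '[[[0,0,0],[0,0,0],0.42],[[0,0,0],[0,0,0],0.36],[[0,0,0],[0,0,0],0.36],[[0,0,0],[0,0,0],0.36],[[0,0,-0.08],[0,0,0],0.36],[[0,0,-0.2],[0,0,0],0.36],[[0,0,-0.4],[0,0,0],0.3],[[0,0,-0.4],[0,0,0],0.3]]'; python3 go.py .426,-.138,.12,-45 .464,.012,.12,90
```

```text
t: 12.95
tool_pos: [0.6076, -0.2884, 0.0268]
orientation: [0.693, 0.721, 0.0, 0.0]
ft_force: [-1.8, 1.7, 7.8]
opening: 0.0479
gripper_force: 15.0
t: 13.95
tool_pos: [0.6092, -0.2896, 0.1313]
orientation: [0.693, 0.721, 0.001, 0.003]
ft_force: [-0.1, 0.2, -0.3]
opening: 0.0655
gripper_force: 0.0
t 13.95 pos [ 0.6092 -0.2896  0.1313] yaw y 2.2 tilt [ 0.006 -0.003 -1.   ] q7 0.7 open 0.0655 grip 0.0 F [-0.1  0.2 -0.3]
to (0.426, -0.138, 0.12, -45.0) shift [ 0.635 -0.709  0.039] turn [0.005 0.    0.525] | rel 27.1
to (0.464, 0.012, 0.12, 90.0) shift [ 1.228 -0.533  0.038] turn [ 0.002  0.004 -0.975] | rel 88.5
```

```bash
python3 go.py .426,-.138,.12,0; python3 -m jog '[[[0.15,-0.17,0.01],[0,0,0],0],[[0.3,-0.35,0.02],[0,0,0.01],0],[[0.45,-0.53,0.03],[0,0,0.025],0],[[0.58,-0.68,0.04],[0,0,0.025],0],[[0.634,-0.709,0.04],[0,0,0.025],0],[[0.634,-0.709,0.04],[0,0,0.025],0],[[0.634,-0.709,0.04],[0,0,0.025],0],[[0.634,-0.709,0.04],[0,0,0.025],0]]'; python3 go.py .426,-.138,.03,0
python3 - <<'E'
from h import *
m=optics.camera_model("wrist"); p,d=optics.snapshot("wrist")
o=ortho(m,p,.05,.376,.476,-.188,-.088,3000)
cv2.imwrite("pics/w3.png",np.hstack([p,cv2.copyMakeBorder(o[:,:288],0,84,0,0,0)]))
E
```

```text
t 13.95 pos [ 0.6092 -0.2896  0.1313] yaw y 2.2 tilt [ 0.006 -0.003 -1.   ] q7 0.7 open 0.0655 grip 0.0 F [-0.1  0.2 -0.3]
to (0.426, -0.138, 0.12, 0.0) shift [ 0.635 -0.709  0.039] turn [0.004 0.002 0.025] | rel 17.9
t: 14.95
tool_pos: [0.4245, -0.1378, 0.116]
orientation: [0.707, 0.707, -0.0, 0.0]
ft_force: [-0.1, 0.5, 0.2]
opening: 0.0941
gripper_force: 0.0
t 14.95 pos [ 0.4245 -0.1378  0.116 ] yaw y -0.0 tilt [-0.    -0.001 -1.   ] q7 0.46 open 0.0941 grip 0.0 F [-0.1  0.5  0.2]
to (0.426, -0.138, 0.03, 0.0) shift [-0.001  0.006  0.344] turn [-0.  0. -0.] | rel 17.9Traceback (most recent call last):
  File "<stdin>", line 4, in <module>
    return _nx.concatenate(arrs, 1, dtype=dtype, casting=casting)
           ~~~~~~~~~~~~~~~^^^^^^^^^^^^^^^^^^^^^^^^^^^^^^^^^^^^^^^
ValueError: all the input array dimensions except for the concatenation axis must match exactly, but along dimension 0, the array at index 0 has size 384 and the array at index 1 has size 383
```

Run:
```python
from h import *
m=optics.camera_model("wrist"); p,d=optics.snapshot("wrist")
o=cv2.resize(ortho(m,p,.05,.376,.476,-.188,-.088,2840),(284,284))
cv2.imwrite("pics/w3.png",np.hstack([p,cv2.copyMakeBorder(o,0,100,0,0,0)]))
```

```text
(no output)
```

View pics/w3.png

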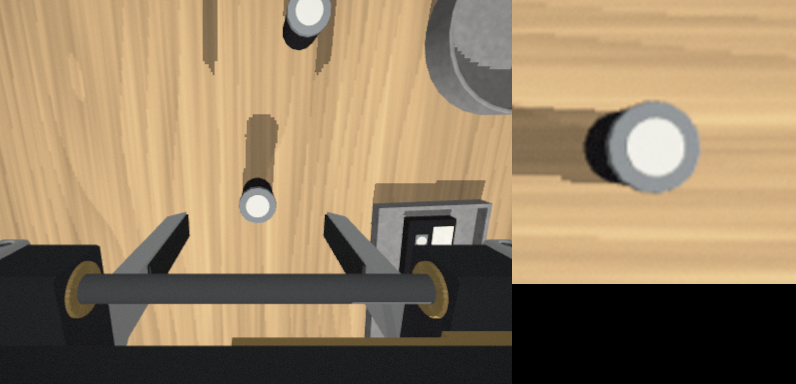

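Canister B's lid centre is at (141,147) in the inset, i.e. (0.424, -0.138), right under the TCP.

```bash
python3 -m jog '[[[0,0,0.12],[0,0,0],0.1],[[0,0,0.24],[0,0,0],0.2],[[0,0,0.31],[0,0,0],0.3],[[0,0,0.336],[0,0,0],0.4],[[0,0,0.336],[0,0,0],0.5],[[0,0,0.336],[0,0,0],0.55],[[0,0,0.336],[0,0,0],0.6],[[0,0,0.336],[0,0,0],1],[[0,0,0.336],[0,0,0],1],[[0,0,0.336],[0,0,0],1],[[0,0,0.336],[0,0,0],1],[[0,0,0.336],[0,0,0],1],[[0,0,0.31],[0,0,0],1],[[0,0,0.15],[0,0,0],1],[[0,0,0],[0,0,0],1],[[0,0,0],[0,0,0],1],[[0,0,0],[0,0,0],1]]' 12; python3 go.py .646,-.012,.116,0
```

```text
t: 17.18
tool_pos: [0.4237, -0.1367, 0.1157]
orientation: [0.707, 0.707, -0.0, -0.0]
ft_force: [-0.6, 0.5, -1.4]
opening: 0.0319
gripper_force: 12.0
t 17.18 pos [ 0.4237 -0.1367  0.1157] yaw y 0.0 tilt [-0.  0. -1.] q7 0.46 open 0.0319 grip 12.0 F [-0.6  0.5 -1.4]
to (0.646, -0.012, 0.116, 0.0) shift [ 0.498  0.889 -0.001] turn [-0. -0.  0.] | rel 1.1
```

```bash
python3 -m jog '[[[0.04,0.07,0],[0,0,0],1],[[0.12,0.22,0],[0,0,0],1],[[0.22,0.4,0],[0,0,0],1],[[0.32,0.58,0],[0,0,0],1],[[0.41,0.74,0],[0,0,0],1],[[0.47,0.84,0],[0,0,0],1],[[0.498,0.889,0],[0,0,0],1],[[0.498,0.889,0],[0,0,0],1],[[0.498,0.889,0],[0,0,0],1],[[0.498,0.889,0],[0,0,0],1]]'; python3 go.py .646,-.012,.036,0;python3 - <<'E'
from h import *
m=optics.camera_model("wrist"); p,d=optics.snapshot("wrist")
o=cv2.resize(ortho(m,p,.034,.546,.746,-.089,.111,1420),(284,284))
cv2.imwrite("pics/w4.png",np.hstack([p,cv2.copyMakeBorder(o,0,100,0,0,0)]))
E
```

```text
t: 18.42
tool_pos: [0.6457, -0.0131, 0.1162]
orientation: [0.707, 0.707, 0.0, 0.0]
ft_force: [0.1, -0.3, -0.3]
opening: 0.0323
gripper_force: 12.0
t 18.43 pos [ 0.6457 -0.0131  0.1162] yaw y -0.0 tilt [ 0.  0. -1.] q7 0.23 open 0.0323 grip 12.0 F [ 0.1 -0.3 -0.3]
to (0.646, -0.012, 0.036, 0.0) shift [0.004 0.001 0.321] turn [ 0.    -0.    -0.001] | rel 1.1
```

View pics/w4.png

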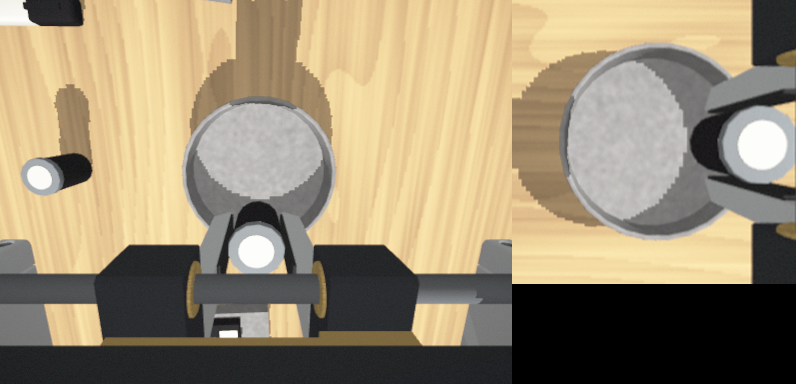

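The tub's rim (inset rows 43–240, left edge 561) gives a centre of about (0.646, 0.008); the held canister hangs upright over its right half. Lower it.

```bash
python3 -m jog '[[[0,0,0.08],[0,0,0],1],[[0,0,0.17],[0,0,0],1],[[0,0,0.24],[0,0,0],1],[[0,0,0.28],[0,0,0],1],[[0,0,0.3],[0,0,0],1],[[0,0,0.309],[0,0,0],1],[[0,0,0.314],[0,0,0],1],[[0,0,0.317],[0,0,0],1],[[0,0,0.319],[0,0,0],1],[[0,0,0.319],[0,0,0],1]]'; python3 go.py
```

```text
t: 19.73
tool_pos: [0.6464, -0.0124, 0.0364]
orientation: [0.707, 0.707, 0.0, 0.0]
ft_force: [0.6, 1.1, 0.9]
opening: 0.0324
gripper_force: 12.0
t 19.73 pos [ 0.6464 -0.0124  0.0364] yaw y 0.0 tilt [ 0. -0. -1.] q7 0.27 open 0.0324 grip 12.0 F [0.6 1.1 0.9]
```

```bash
python3 -m jog '[[[0,0,0.002],[0,0,0],1],[[0,0,0.004],[0,0,0],1],[[0,0,0.004],[0,0,0],1]]'; python3 -m jog '[[[0,0,0],[0,0,0],0.63],[[0,0,0],[0,0,0],0.58],[[0,0,0],[0,0,0],0.5],[[0,0,0],[0,0,0],0.45],[[0,0,0],[0,0,0],0.42],[[0,0,-0.06],[0,0,0],0.42],[[0,0,-0.2],[0,0,0],0.42],[[0,0,-0.33],[0,0,0],0.42],[[0,0,-0.33],[0,0,0],0.42],[[0,0,-0.33],[0,0,0],0.42]]'; python3 go.py .463,.012,.12,0
```

```text
t: 20.1
tool_pos: [0.6469, -0.0124, 0.0359]
orientation: [0.707, 0.707, 0.001, 0.001]
ft_force: [0.5, 0.6, 8.3]
opening: 0.0326
gripper_force: 12.0
t: 21.35
tool_pos: [0.6461, -0.0123, 0.1178]
orientation: [0.707, 0.707, 0.0, -0.0]
ft_force: [-0.0, -0.1, -0.6]
opening: 0.0546
gripper_force: 0.0
t 21.35 pos [ 0.6461 -0.0123  0.1178] yaw y 0.0 tilt [ 0.  0. -1.] q7 0.23 open 0.0546 grip 0.0 F [-0.  -0.1 -0.6]
to (0.463, 0.012, 0.12, 0.0) shift [ 0.097 -0.732 -0.009] turn [ 0. -0.  0.] | rel 1.5
```

```bash
python3 -m jog '[[[0.03,-0.2,0],[0,0,0],0],[[0.06,-0.42,0],[0,0,0],0],[[0.08,-0.62,0],[0,0,0],0],[[0.097,-0.734,0],[0,0,0],0],[[0.097,-0.734,0],[0,0,0],0],[[0.097,-0.734,0],[0,0,0],0],[[0.097,-0.734,0],[0,0,0],0]]'; python3 go.py .462,.012,.032,0;python3 - <<'E'
from h import *
m=optics.camera_model("wrist"); p,d=optics.snapshot("wrist")
S=3000;o=ortho(m,p,.05,.425,.499,-.025,.045,S)
f=o.astype(int); k=((f[...,2]-f[...,0])<25)&(f.min(-1)>95); k=k.astype(np.uint8)
N,l,st,ce=cv2.connectedComponentsWithStats(k); i=1+st[1:,4].argmax()
c,r=cv2.minEnclosingCircle(np.argwhere(l==i)[:,::-1].astype(np.float32)); print("lid",.499-c[1]/S,.045-c[0]/S,r/S)
E
```

```text
t: 22.22
tool_pos: [0.4633, 0.0115, 0.1175]
orientation: [0.707, 0.707, -0.0, 0.0]
ft_force: [0.3, -0.0, 0.3]
opening: 0.0943
gripper_force: 0.0
t 22.23 pos [0.4633 0.0115 0.1175] yaw y -0.0 tilt [-0.    -0.001 -1.   ] q7 0.13 open 0.0943 grip 0.0 F [ 0.3 -0.   0.3]
to (0.462, 0.012, 0.032, 0.0) shift [ 0.002 -0.005  0.342] turn [-0.  0. -0.] | rel 1.5
lid 0.46237838999430336 0.011892901102701824 0.016300340016682943
```

Lid found at (0.462, 0.012), radius 16.3 mm, as expected.

```bash
python3 -m jog '[[[0.002,-0.004,0.12],[0,0,0],0.1],[[0.002,-0.004,0.24],[0,0,0],0.2],[[0.002,-0.004,0.31],[0,0,0],0.3],[[0.002,-0.004,0.342],[0,0,0],0.4],[[0.002,-0.004,0.342],[0,0,0],0.5],[[0.002,-0.004,0.342],[0,0,0],0.55],[[0.002,-0.004,0.342],[0,0,0],0.6],[[0.002,-0.004,0.342],[0,0,0],1],[[0.002,-0.004,0.342],[0,0,0],1],[[0.002,-0.004,0.342],[0,0,0],1],[[0.002,-0.004,0.342],[0,0,0],1],[[0.002,-0.004,0.342],[0,0,0],1],[[0.002,-0.004,0.31],[0,0,0],1],[[0.002,-0.004,0.15],[0,0,0],1],[[0.002,-0.004,-0.06],[0,0,0],1],[[0.002,-0.004,-0.06],[0,0,0],1],[[0.002,-0.004,-0.06],[0,0,0],1]]' 12; python3 go.py .646,.032,.13,0
```

```text
t: 24.4
tool_pos: [0.4614, 0.0125, 0.1326]
orientation: [0.707, 0.707, 0.0, -0.0]
ft_force: [-0.3, -0.5, -0.1]
opening: 0.0324
gripper_force: 12.0
t 24.4 pos [0.4614 0.0125 0.1326] yaw y 0.0 tilt [-0.  0. -1.] q7 0.11 open 0.0324 grip 12.0 F [-0.3 -0.5 -0.1]
to (0.646, 0.032, 0.13, 0.0) shift [0.078 0.738 0.011] turn [-0. -0.  0.] | rel 2.8
```

```bash
python3 -m jog '[[[0.01,0.07,0],[0,0,0],1],[[0.03,0.22,0],[0,0,0],1],[[0.05,0.4,0],[0,0,0],1],[[0.06,0.56,0],[0,0,0],1],[[0.07,0.68,0],[0,0,0],1],[[0.078,0.738,0],[0,0,0],1],[[0.078,0.738,0],[0,0,0],1],[[0.078,0.738,0],[0,0,0],1],[[0.078,0.738,0],[0,0,0],1]]'; python3 go.py .646,.032,.036,0;python3 - <<'E'
from h import *
p,d=optics.snapshot("wrist"); m=optics.camera_model("wrist")
cv2.imwrite("pics/w5.png",p)
E
```

```text
t: 25.52
tool_pos: [0.6456, 0.0318, 0.1326]
orientation: [0.707, 0.707, -0.0, -0.0]
ft_force: [0.1, -0.0, -0.3]
opening: 0.0326
gripper_force: 12.0
t 25.52 pos [0.6456 0.0318 0.1326] yaw y -0.0 tilt [-0.  0. -1.] q7 0.17 open 0.0326 grip 12.0 F [ 0.1 -0.  -0.3]
to (0.646, 0.032, 0.036, 0.0) shift [0.001 0.002 0.387] turn [-0. -0. -0.] | rel 2.8
```

View pics/w5.png

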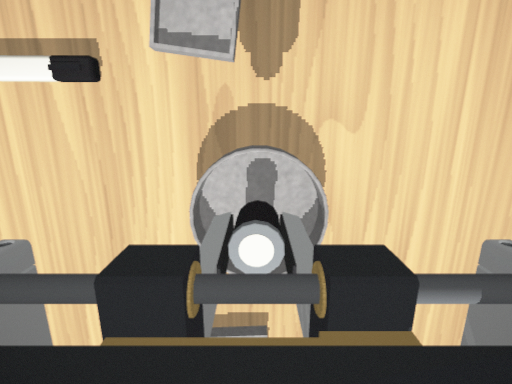

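The held canister A (256,250) is centred in the tub's breadth (rim 190–328) and upright; the first one is hidden by the gripper.

```bash
python3 -m jog '[[[0,0,0.1],[0,0,0],1],[[0,0,0.22],[0,0,0],1],[[0,0,0.3],[0,0,0],1],[[0,0,0.34],[0,0,0],1],[[0,0,0.36],[0,0,0],1],[[0,0,0.37],[0,0,0],1],[[0,0,0.377],[0,0,0],1],[[0,0,0.381],[0,0,0],1],[[0,0,0.384],[0,0,0],1],[[0,0,0.386],[0,0,0],1],[[0,0,0.386],[0,0,0],1]]'; python3 go.py
```

```text
t: 26.95
tool_pos: [0.6465, 0.0318, 0.0366]
orientation: [0.707, 0.707, 0.0, 0.0]
ft_force: [-1.7, -0.8, 5.1]
opening: 0.0325
gripper_force: 12.0
t 26.95 pos [0.6465 0.0318 0.0366] yaw y 0.0 tilt [ 0.001  0.    -1.   ] q7 0.22 open 0.0325 grip 12.0 F [-1.7 -0.8  5.1]
```

```bash
python3 -m jog '[[[0,0,0],[0,0,0],0.63],[[0,0,0],[0,0,0],0.58],[[0,0,0],[0,0,0],0.5],[[0,0,0],[0,0,0],0.45],[[0,0,0],[0,0,0],0.42],[[0,0,-0.06],[0,0,0],0.42],[[0,0,-0.2],[0,0,0],0.42],[[0,0,-0.36],[0,0,0],0.42],[[0,0,-0.36],[0,0,0],0.42],[[0,0,-0.36],[0,0,0],0.42]]'; python3 go.py .43,.153,.12,90
```

```text
t: 28.2
tool_pos: [0.646, 0.032, 0.1264]
orientation: [0.707, 0.707, 0.0, -0.0]
ft_force: [-0.1, 0.3, -0.8]
opening: 0.0549
gripper_force: 0.0
t 28.2 pos [0.646  0.032  0.1264] yaw y 0.0 tilt [ 0.  0. -1.] q7 0.17 open 0.0549 grip 0.0 F [-0.1  0.3 -0.8]
to (0.43, 0.153, 0.12, 90.0) shift [ 0.484 -0.864  0.026] turn [ 0. -0. -1.] | rel 70.4
```

```bash
python3 -m jog '[[[0.1,-0.17,0],[0,0,-0.1],0.2],[[0.2,-0.35,0],[0,0,-0.22],0.2],[[0.3,-0.53,0],[0,0,-0.33],0.2],[[0.4,-0.7,0],[0,0,-0.44],0.2],[[0.46,-0.82,0],[0,0,-0.55],0.2],[[0.484,-0.864,0],[0,0,-0.66],0.2],[[0.484,-0.864,0],[0,0,-0.77],0.2],[[0.484,-0.864,0],[0,0,-0.88],0.2],[[0.484,-0.864,0],[0,0,-0.98],0.2],[[0.484,-0.864,0],[0,0,-1],0.2],[[0.484,-0.864,0],[0,0,-1],0.2],[[0.484,-0.864,0],[0,0,-1],0.2]]'; python3 go.py .43,.153,.022,90;python3 - <<'E'
from h import *
p,d=optics.snapshot("wrist"); m=optics.camera_model("wrist")
o=cv2.resize(ortho(m,p,.016,.36,.502,.082,.224,2000),(284,284))
cv2.imwrite("pics/w6.png",np.hstack([p,cv2.copyMakeBorder(o,0,100,0,0,0)]))
E
```

```text
t: 29.7
tool_pos: [0.4301, 0.1527, 0.126]
orientation: [0.001, 1.0, -0.0, -0.0]
ft_force: [-0.3, 0.1, -0.2]
opening: 0.0746
gripper_force: 0.0
t 29.7 pos [0.4301 0.1527 0.126 ] yaw y 89.9 tilt [-0. -0. -1.] q7 1.23 open 0.0746 grip 0.0 F [-0.3  0.1 -0.2]
to (0.43, 0.153, 0.022, 90.0) shift [0.    0.001 0.416] turn [-0.    -0.    -0.001] | rel 70.4
```

View pics/w6.png

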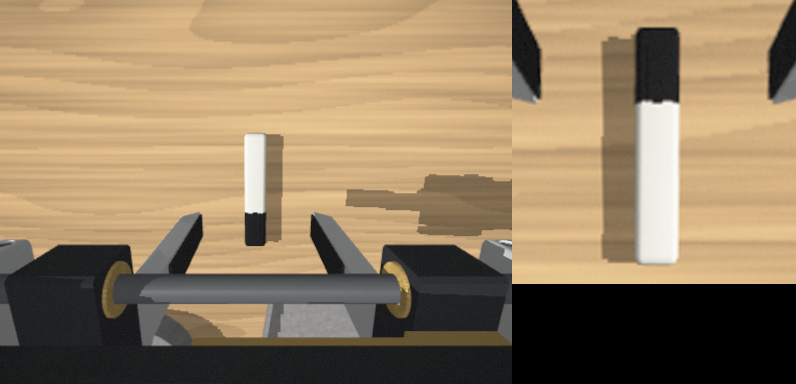

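The marker lies straight between the fingers (255,190); the inset gives its centre as (0.429, 0.151), axis along x.

```bash
python3 -m jog '[[[0,-0.005,0.12],[0,0,0],0.4],[[0,-0.005,0.25],[0,0,0],0.4],[[0,-0.005,0.36],[0,0,0],0.4],[[0,-0.005,0.4],[0,0,0],0.5],[[0,-0.005,0.412],[0,0,0],0.5],[[0,-0.005,0.412],[0,0,0],0.6],[[0,-0.005,0.412],[0,0,0],1],[[0,-0.005,0.412],[0,0,0],1],[[0,-0.005,0.412],[0,0,0],1],[[0,-0.005,0.412],[0,0,0],1],[[0,-0.005,0.412],[0,0,0],1],[[0,-0.005,0.412],[0,0,0],1],[[0,-0.005,0.38],[0,0,0],1],[[0,-0.005,0.25],[0,0,0],1],[[0,-0.005,0.1],[0,0,0],1],[[0,-0.005,0.1],[0,0,0],1],[[0,-0.005,0.1],[0,0,0],1]]' 15; python3 go.py .5947,.2488,.1,-7.6 .5947,.2488,.1,172.4
```

```text
t: 31.88
tool_pos: [0.43, 0.1515, 0.1011]
orientation: [-0.0, 1.0, 0.0, 0.0]
ft_force: [0.1, 0.9, -0.8]
opening: 0.0217
gripper_force: 15.0
t 31.88 pos [0.43   0.1515 0.1011] yaw y 90.0 tilt [ 0.  0. -1.] q7 1.25 open 0.0217 grip 15.0 F [ 0.1  0.9 -0.8]
to (0.5947, 0.2488, 0.1, -7.6) shift [-0.659  0.389  0.004] turn [0.    0.    1.085] | rel 30.3
to (0.5947, 0.2488, 0.1, 172.4) shift [-0.659  0.389  0.004] turn [0.    0.    1.085] | rel 30.3
```

```bash
python3 -m jog '[[[-0.05,0.03,0],[0,0,0.05],1],[[-0.13,0.08,0],[0,0,0.14],1],[[-0.22,0.13,0],[0,0,0.24],1],[[-0.31,0.18,0],[0,0,0.35],1],[[-0.4,0.23,0],[0,0,0.46],1],[[-0.49,0.29,0],[0,0,0.57],1],[[-0.58,0.34,0],[0,0,0.68],1],[[-0.64,0.38,0],[0,0,0.79],1],[[-0.659,0.389,0],[0,0,0.9],1],[[-0.659,0.389,0],[0,0,1],1],[[-0.659,0.389,0],[0,0,1],1],[[-0.659,0.389,0],[0,0,1],1]]'; python3 go.py .5947,.2488,.1,-7.6
```

```text
t: 33.38
tool_pos: [0.5946, 0.2486, 0.1005]
orientation: [0.706, 0.708, -0.001, -0.0]
ft_force: [0.4, -0.0, 0.2]
opening: 0.0221
gripper_force: 15.0
t 33.38 pos [0.5946 0.2486 0.1005] yaw y 0.2 tilt [-0.001 -0.001 -1.   ] q7 -0.14 open 0.0221 grip 15.0 F [ 0.4 -0.   0.2]
to (0.5947, 0.2488, 0.1, -7.6) shift [0.001 0.    0.002] turn [-0.001  0.001  0.087] | rel 30.3
```

```bash
python3 -m jog '[[[0,0,0],[0,0,0.085],1],[[0,0,0],[0,0,0.085],1],[[0,0,0],[0,0,0.085],1]]'; python3 go.py .5947,.2488,.027,-7.6;python3 - <<'E'
from h import *
p,d=optics.snapshot("wrist"); m=optics.camera_model("wrist")
o=cv2.resize(ortho(m,p,.016,.484,.704,.14,.36,2000),(284,284))
cv2.imwrite("pics/w7.png",np.hstack([p,cv2.copyMakeBorder(o,0,100,0,0,0)]))
E
```

```text
t: 33.75
tool_pos: [0.5949, 0.2488, 0.1011]
orientation: [0.751, 0.66, -0.0, 0.0]
ft_force: [-0.3, -0.3, -0.3]
opening: 0.0218
gripper_force: 15.0
t 33.75 pos [0.5949 0.2488 0.1011] yaw y -7.4 tilt [-0. -0. -1.] q7 -0.25 open 0.0218 grip 15.0 F [-0.3 -0.3 -0.3]
to (0.5947, 0.2488, 0.027, -7.6) shift [ 0.    -0.001  0.296] turn [-0.     0.     0.002] | rel 30.3
```

View pics/w7.png

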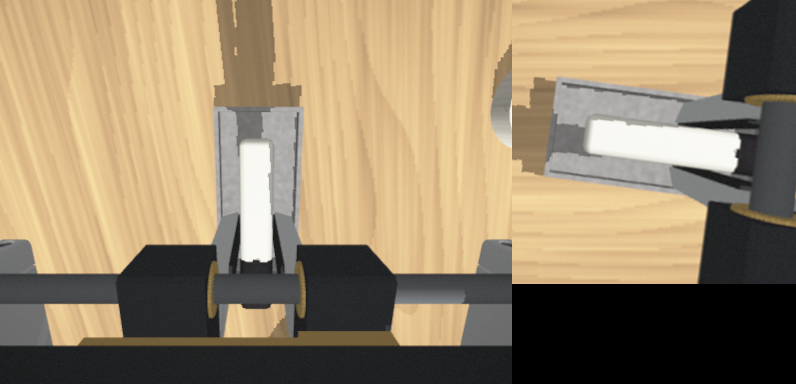

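The held marker is aligned with the pen tray and midway between its walls (tray 216–302, marker 240–272). Lower it.

```bash
python3 -m jog '[[[0,0,0.08],[0,0,0],1],[[0,0,0.17],[0,0,0],1],[[0,0,0.23],[0,0,0],1],[[0,0,0.265],[0,0,0],1],[[0,0,0.28],[0,0,0],1],[[0,0,0.287],[0,0,0],1],[[0,0,0.291],[0,0,0],1],[[0,0,0.294],[0,0,0],1],[[0,0,0.296],[0,0,0],1],[[0,0,0.296],[0,0,0],1]]'; python3 go.py
```

```text
t: 35.05
tool_pos: [0.5951, 0.249, 0.0278]
orientation: [0.753, 0.658, 0.0, -0.0]
ft_force: [-2.5, -0.2, 8.1]
opening: 0.0218
gripper_force: 15.0
t 35.05 pos [0.5951 0.249  0.0278] yaw y -7.6 tilt [ 0.  0. -1.] q7 -0.22 open 0.0218 grip 15.0 F [-2.5 -0.2  8.1]
```

```bash
python3 -m jog '[[[0,0,0],[0,0,0],0.72],[[0,0,0],[0,0,0],0.67],[[0,0,0],[0,0,0],0.63],[[0,0,0],[0,0,0],0.63],[[0,0,-0.06],[0,0,0],0.63],[[0,0,-0.2],[0,0,0],0.63],[[0,0,-0.4],[0,0,0],0.63],[[0,0,-0.6],[0,0,0],0.63],[[0,0.0,-0.8],[0,0,0],0.63],[[0,-0.5,-0.8],[0,0,0],0.5],[[0,-0.9,-0.8],[0,0,0],0.5],[[0,-0.9,-0.8],[0,0,0],0.5],[[0,-0.9,-0.8],[0,0,0],0.5]]'; python3 go.py
python3 - <<'E'
from h import *
p,d=optics.snapshot("top"); m=optics.camera_model("top"); q,_=optics.snapshot("side")
o=ortho(m,p,.01,.5,.75,-.36,.36,1100); s=cv2.resize(q[120:300,150:330],(300,300),interpolation=cv2.INTER_CUBIC)
c=np.zeros((576,792,3),np.uint8); c[:275]=o[:275,:792]; c[275:575,:300]=s
c[275:575,310:790]=cv2.resize(p[120:295,60:340],(480,300))
cv2.imwrite("pics/f.png",c)
E
```

```text
t: 36.67
tool_pos: [0.3694, 0.279, 0.2279]
orientation: [0.752, 0.659, 0.0, -0.001]
ft_force: [1.1, -0.3, 1.4]
opening: 0.0473
gripper_force: 0.0
t 36.67 pos [0.3694 0.279  0.2279] yaw y -7.6 tilt [-0.     0.001 -1.   ] q7 -0.74 open 0.0473 grip 0.0 F [ 1.1 -0.3  1.4]
```

View pics/f.png

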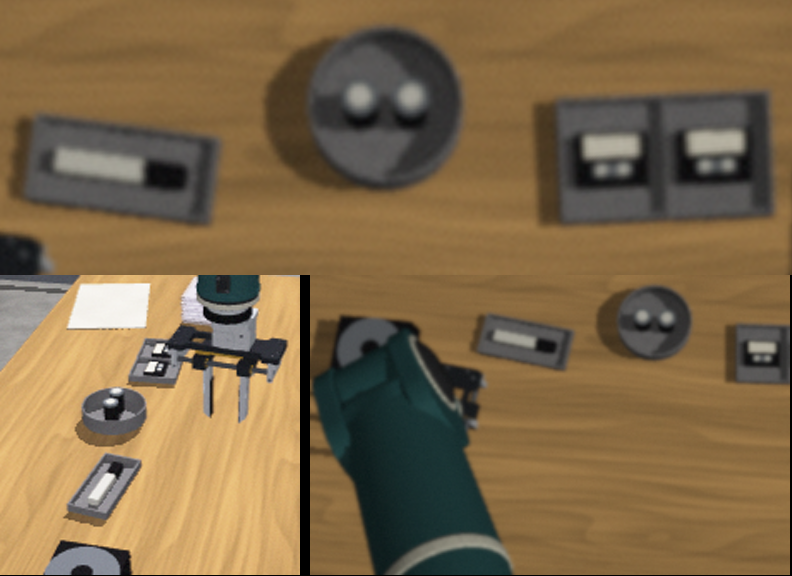

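The final view shows the marker flat in the pen tray (120,168), both canisters upright in the tub (360,98 and 410,98), and one cassette flat in each bay (611,157 and 714,153). The stacks I can see have not moved, and the arm is clear.

```bash
python3 -c "
from plant import ctrl; print(ctrl.job_done())"
```

```text
the job is handed in; nothing more can be done
None
```

The job is handed in at about 37 s: both cassettes lie flat in separate bays, both canisters stand in the tub, the marker lies in the pen tray, each was set down gently, and the arm never touched the two stacks.

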